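# Set out the solutions between rinse station and drain cup

## Robot

A 7-joint arm with a two-finger parallel gripper is mounted at the origin on the work surface. World frame = base frame: x ahead of the robot, y to its left, z up, the work surface at z = 0. Lengths are in mm, angles in rad, forces in N, time in s.
With the tool pointing down it reaches from about 425 to 875 mm from the base axis. Payload 4.7 kg.
Tool frame: the origin (TCP) lies midway between the tips of the shut fingers; the grasp point (between the pads) lies 19 mm behind it (r.grip_depth is the distance from the TCP to the grasp point, in mm); z points along the fingers, y is the line along which they close (so a half turn about z gives the same grasp; the last joint's range is limited). The gripper opens to 87 mm and grips with 3 to 60 N. Pads are 19 mm wide; open, the fingers measure 117 mm over their backs; the gripper's body (75 mm by 190 mm) begins 51 mm behind the grasp point.
Start: joints at [-1.195, 0.321, -0.07, 1.45, 0.023, 1.371, -0.057], TCP at [230.101, 607.93, 222.587] pointing down, gripper open.
Joint ranges: [-2.86, 2.86], [-0.3, 2.09], [-1.38, 1.24], [0.06, 2.45], [-1.56, 4.7], [0.09, 2.05], [-2.69, 2.69]. Speed limits (rad/s): [2.57, 2.57, 3.14, 3.14, 3.14, 3.14, 3.14].

## Interface

Orientations are given as a unit quaternion [x, y, z, w].
In Python, from bench import r gives the robot as it stands. Calls block until the motion is done:
- r.move_ptp(position, orientation): joint-space move of the TCP to a pose.
- r.movel(position, frame=None, max_speed=150, f_stop=None): straight line of the TCP; frame=None keeps the orientation; max_speed is the mean speed in mm/s. With f_stop (N) it stops when the force on the tool has changed by that much, and returns True; else False.
- r.movej(angles): joint-space move.
- r.set_gripper(opening): finger opening in mm; the grip force is fixed at half the most; returns when the fingers have stopped.
- r.sleep(seconds).
- r.solve_ik(position, orientation): joint angles nearest the present ones, or None.
- r.state(): the state.
- r.camera(name): name is "scene" or "top" or "wrist"; returns the picture (480x640x3 uint8, red, green, blue); there is no depth.
- r.camera_info(name): a dict with "camera_matrix" (3x3 intrinsics, pixels), "world_to_cam" (4x4, takes a point from world to camera coordinates). Camera axes: x right, y up, looking along -z (the intrinsics and any distortion apply to the point x, -y, -z); pixel columns grow to the right and rows downward; lengths in mm; the calibration is good to about 2 mm. A picture is of the moment at which its call begins: read the wrist's pose just before it. camera_info takes no time and is no camera call; for the wrist camera it gives the pose at the moment of the call.
A pose or a line that the arm cannot do raises r.PlanningError and nothing moves.
- r.close_job(): hands the job in; it is judged then, once.
The state is a dict: "clock": time; "qpos": joint angles; "qd": joint speeds; "joint_torque": joint torques, N m; "eef_pos": TCP position; "tool_rot": TCP orientation; "wrist_force": force on the tool from outside, world axes, zero at the start; "ft_torque": the same for the moment, N m; "opening": finger opening in mm; "gripper_force": force on a finger pad.
Only numpy, scipy, OpenCV 4.12 (cv2) and the standard library are available. Lean on these libraries where they do the work, as an engineer would, in place of code of your own. Each camera call takes 0.05 s, during which the arm holds its last target. There are 200 camera calls.

## Task

Set out the solution vessels for the next run, one upright in the middle of each of the three steel spill dishes, in this order: first stand the open white jar in the dish next to the square rinse station and put the knobbed cover squarely on the jar; then stand the white bottle in the dish next to the round drain cup; last, stand the steel cup in the middle dish, between the jar and the bottle. Do not disturb the small amber vial, and let go of everything at the end.

Things in the scene. Friction and masses are not known exactly. Their poses are not given: they have to be found in the camera images.
- dish_a: The end dish on the robot's left (+y end of the row): shallow round steel spill dish fixed to the bench: outer diameter 90 mm, rim 6 mm high and 3 mm thick, flat floor 3 mm above the bench, about 83 mm wide inside. Origin: centre of its underside, at bench height (z = 0).
- dish_b: The middle dish of the row: shallow round steel spill dish fixed to the bench: outer diameter 90 mm, rim 6 mm high and 3 mm thick, flat floor 3 mm above the bench, about 83 mm wide inside. Origin: centre of its underside, at bench height (z = 0). The three dishes are the same; neighbours stand about 125 mm apart. The row runs roughly along y, turned by up to 0.25 rad.
- dish_c: The end dish on the robot's right (-y end of the row): shallow round steel spill dish fixed to the bench: outer diameter 90 mm, rim 6 mm high and 3 mm thick, flat floor 3 mm above the bench, about 83 mm wide inside. Origin: centre of its underside, at bench height (z = 0).
- rinse_station: Rinse station fixed beyond one end of the row of dishes, at either the left or the right end: square grey block 56 x 56 mm, 60 mm high, on a 70 x 64 mm steel foot, with a short white round tube on top (75 mm high in all). Its centre is about 110 mm from the centre of the nearest dish, which is the jar's. Origin: centre of its underside.
- drain_cup: Drain cup fixed beyond the other end of the row: grey round open funnel-shaped cup, 68 mm across its mouth, 55 mm high. Its centre is about 110 mm from the centre of the nearest dish, which is the bottle's. Origin: centre of its underside.
- jar: Loose squat open jar, white, straight-sided: outer diameter 64 mm, 52 mm high, wall 4 mm (mouth 56 mm wide), about 0.18 kg, standing upright on the bench. Origin: centre of its underside, z axis up.
- cover: Loose cover of the jar, white disc with a black knob, lying right way up on the bench. From below: plug 44 mm diameter and 6 mm high (enters the jar's mouth with 6 mm to spare all round), flange 66 mm diameter and 5 mm thick (rests on the jar's rim), round knob 18 mm diameter from 11 to 37 mm above the underside. About 0.06 kg. Origin: centre of the plug's underside, z axis up; on the jar it lies 46 mm above the jar's origin.
- bottle: Loose closed white plastic bottle, standing upright: straight body 52 mm diameter up to 68 mm, then a shoulder and a white cap of 34 mm diameter; 100 mm high in all, about 0.14 kg. Origin: centre of its underside, z axis up.
- cup: Loose open steel cup, straight-sided, standing upright: outer diameter 46 mm, 70 mm high, wall 2 mm, about 0.11 kg. Origin: centre of its underside, z axis up.
- vial: Bystander, to be left alone: small amber vial with a black cap, 28 mm diameter, 58 mm high, standing among the loose things. Origin: centre of its underside. The jar, cover, bottle, cup and vial stand about 140 mm apart in a loose row between the robot and the dishes, in any order.
Not all that is in view belongs to the job. What is shaped like the cup but green or pink is not meant.

How it is judged (in metres and radians):
On the way, in this order (a step that is already met when the one before it is completed fails the run):
1. the jar stands in the dish next to the rinse station (((horizontal distance between jar and dish_a below 0.012 m and z of jar in the frame of dish_a below 0.0065 m and angle between jar's own z axis and vertical below 0.06 rad and horizontal distance between dish_a and rinse_station below 0.16 m) or (horizontal distance between jar and dish_c below 0.012 m and z of jar in the frame of dish_c below 0.0065 m and angle between jar's own z axis and vertical below 0.06 rad and horizontal distance between dish_c and rinse_station below 0.16 m))), for 0.2 s.
2. the cover lies on the jar, which stands in its dish (((horizontal distance between jar and dish_a below 0.012 m and z of jar in the frame of dish_a below 0.0065 m and angle between jar's own z axis and vertical below 0.06 rad and horizontal distance between dish_a and rinse_station below 0.16 m) or (horizontal distance between jar and dish_c below 0.012 m and z of jar in the frame of dish_c below 0.0065 m and angle between jar's own z axis and vertical below 0.06 rad and horizontal distance between dish_c and rinse_station below 0.16 m)) and horizontal distance between cover and jar below 0.008 m and z of cover in the frame of jar between 0.042 and 0.05 m and angle between cover's own z axis and vertical below 0.06 rad), for 0.2 s.
3. the bottle stands in the dish next to the drain cup (((horizontal distance between bottle and dish_a below 0.012 m and z of bottle in the frame of dish_a below 0.0065 m and angle between bottle's own z axis and vertical below 0.06 rad and horizontal distance between dish_a and drain_cup below 0.16 m) or (horizontal distance between bottle and dish_c below 0.012 m and z of bottle in the frame of dish_c below 0.0065 m and angle between bottle's own z axis and vertical below 0.06 rad and horizontal distance between dish_c and drain_cup below 0.16 m))), for 0.2 s.
4. the cup stands in the middle dish (horizontal distance between cup and dish_b below 0.012 m and z of cup in the frame of dish_b below 0.0065 m and angle between cup's own z axis and vertical below 0.06 rad), for 0.2 s.
At the end, for the whole second after the job is handed in: Jar in the dish by the rinse station, cover seated on it (within 8 mm, level); bottle in the dish by the drain cup; cup in the middle dish; each vessel upright on the dish floor within 12 mm of its centre; all released and at rest (all of step 2 and all of step 4 and ((horizontal distance between bottle and dish_a below 0.012 m and z of bottle in the frame of dish_a below 0.0065 m and angle between bottle's own z axis and vertical below 0.06 rad and horizontal distance between dish_a and drain_cup below 0.16 m) or (horizontal distance between bottle and dish_c below 0.012 m and z of bottle in the frame of dish_c below 0.0065 m and angle between bottle's own z axis and vertical below 0.06 rad and horizontal distance between dish_c and drain_cup below 0.16 m)) and linear speed of each of jar, cover, bottle, cup below 0.01 m/s and angular speed of each of jar, cover, bottle, cup below 0.1 rad/s); the robot touches nothing.
It fails at once if the amber vial is moved by more than 20 mm or knocked over (distance of vial from where it was at the start of the episode above 0.02 m or angle between vial's own z axis and vertical above 0.3 rad).
It also fails if it takes over 118 s, if anything falls off the work surface, if the arm or the gripper's body presses on something with over 40 N, if the wrist force passes 120 N, or if a joint passes its speed limit or range.

## Working session

There is one attempt and no reset: what is moved stays moved. The work goes in short steps, each a Python script; the robot and the scene stay as the last script left them, time stands still between calls to the robot, and variables do not carry over. Pictures are saved under pics/ and viewed, at most 14 in all, crops included, and the job is handed in when it is done.

```bash
mkdir -p pics; ls
python3 - <<'E'
from bench import r
import cv2
for n in("top","scene"):
    cv2.imwrite(f"pics/{n}0.png",r.camera(n)[:,:,::-1])
    i=r.camera_info(n);print(n,i)
s=r.state();print(s)
E
```

```text
pics
top {'camera_matrix': array([[475.02128501,   0.        , 320.15374254],
       [  0.        , 475.02128501, 243.26679388],
       [  0.        ,   0.        ,   1.        ]]), 'world_to_cam': array([[-2.25179429e-02, -9.99640414e-01,  1.45596885e-02,
         2.09527997e+00],
       [ 9.85878747e-01, -1.97859785e-02,  1.66287736e-01,
        -5.32362779e+02],
       [-1.65939864e-01,  1.80985452e-02,  9.85969779e-01,
        -6.74220468e+02],
       [ 0.00000000e+00,  0.00000000e+00,  0.00000000e+00,
         1.00000000e+00]])}
scene {'camera_matrix': array([[587.75194126,   0.        , 313.42872197],
       [  0.        , 587.75194126, 238.01564917],
       [  0.        ,   0.        ,   1.        ]]), 'world_to_cam': array([[ 7.69209851e-01,  6.38770273e-01, -1.69924513e-02,
        -4.04449770e+02],
       [-4.21140184e-01,  5.26779932e-01,  7.38338573e-01,
         2.07216053e+02],
       [ 4.80580014e-01, -5.60781100e-01,  6.74216143e-01,
        -1.35820010e+03],
       [ 0.00000000e+00,  0.00000000e+00,  0.00000000e+00,
         1.00000000e+00]])}
{'clock': 0.1, 'qpos': array([-1.19488999,  0.32174668, -0.07008856,  1.4515416 ,  0.02263504,
        1.37081203, -0.05691301]), 'qd': array([ 0.00152814, -0.00178217,  0.00032378, -0.00409168, -0.00125404,
        0.00199988, -0.00094904]), 'joint_torque': array([-1.04813564e-04, -4.92570305e+01, -4.05689422e-01, -3.13397205e+01,
       -6.40074327e-02,  3.95413698e-02,  7.64173092e-05]), 'eef_pos': array([229.95674066, 607.43478751, 221.57807878]), 'tool_rot': array([ 1.79905609e-01,  9.83683502e-01, -8.55555983e-04, -9.21481690e-05]), 'wrist_force': array([1.20984986, 0.49994375, 0.21682323]), 'ft_torque': array([ 0.01161911, -0.04489809,  0.02365759]), 'gripper_force': 0.0, 'opening': 87.5019921679063}
```

View pics/top0.png

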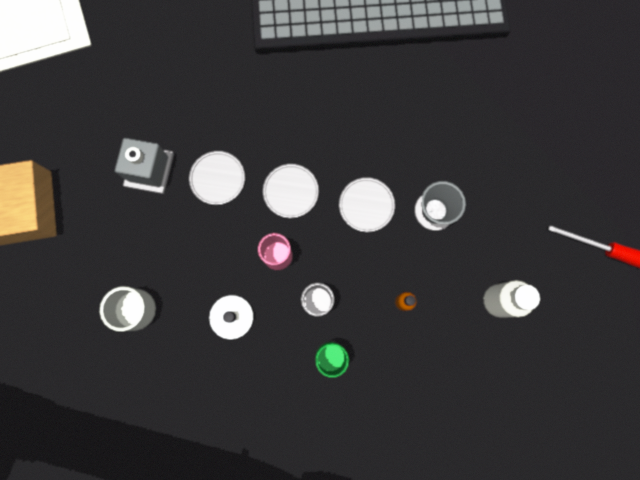

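View pics/scene0.png

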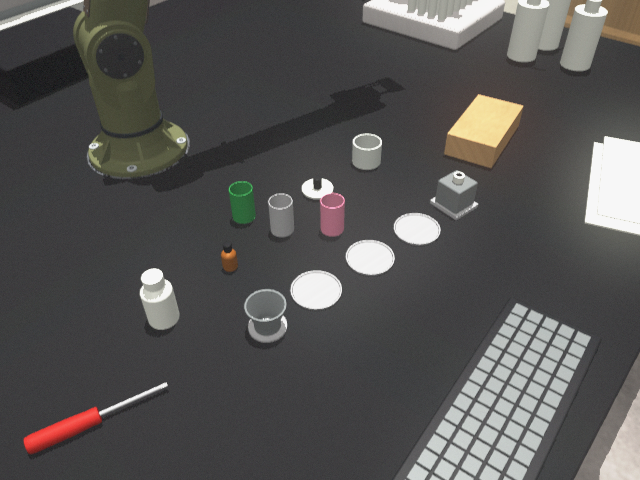

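The top view shows the rinse station at (142,162), dishes a, b and c at (217,178), (291,191) and (367,205), and the drain cup at (440,205). So the jar goes to a, the bottle to c and the cup to b.

Loose things are the jar (125,310), cover (231,317), bottle (510,299) and vial (407,301). There are three cup-shaped candidates: grey (318,299), pink (275,252) and green (332,360). The grey one is the steel cup.

Next I'll compute positions and take one enlarged crop to confirm.

```bash
cat > h.py <<'E'
from bench import r
import numpy as np, cv2
from scipy.spatial.transform import Rotation as R
def px2w(info,u,v,z):
    K=np.array(info["camera_matrix"]);T=np.array(info["world_to_cam"])
    d=np.linalg.inv(K)@[u,v,1]; d=T[:3,:3].T@[d[0],-d[1],-d[2]]
    c=-T[:3,:3].T@T[:3,3]
    return (c+d*(z-c[2])/d[2])[:2]
def w2px(info,p):
    T=np.array(info["world_to_cam"]);q=T[:3,:3]@p+T[:3,3];q=np.array(info["camera_matrix"])@[q[0],-q[1],-q[2]]
    return q[:2]/q[2]
def down(th): # tool down, fingers close along world direction th
    return R.from_matrix(np.array([[np.sin(th),np.cos(th),0],[-np.cos(th),np.sin(th),0],[0,0,-1]]).T.T @ np.eye(3)).as_quat()
E
python3 - <<'E'
from h import *
im=cv2.imread("pics/top0.png");i=r.camera_info("top")
g=im.min(2)
n,l,st,c=cv2.connectedComponentsWithStats((g>90).astype(np.uint8))
for k in range(1,n):
    if 150<st[k,4]<6000:
        cn,_=cv2.findContours((l==k).astype(np.uint8),0,1)
        print(st[k],c[k].round(1),np.round(cv2.fitEllipse(cn[0])[0],1),np.round(cv2.fitEllipse(cn[0])[1],1))
for nm,u,v,z in [("a",217.3,178,6),("b",291,191,6),("c",367,205,6),("jar",127,308,52),("cover",231,317,11),("cup",318,299,70),("bottle",526,297,100),("vial",409,300,58),("pink",275,249,70),("green",332,358,70),("drain",442,203,55)]:
    print(nm,px2w(i,u,v,z).round(1))
M=R.from_quat(down(0.3)).as_matrix();print(M.round(2),np.linalg.det(M))
cv2.imwrite("pics/crop1.png",cv2.resize(im[225:385,90:550],None,fx=1.73,fy=1.73,interpolation=2))
print(r.camera_info("wrist"))
E
```

```text
[   0    0   91   72 5131] [39.6 30.2] [37.6 30.7] [ 69.6 103.8]
[259   0  14  12 162] [265.5   5.4] [265.5   5.3] [12.4 15.2]
[427   0  75  14 778] [462.5   5.9] [461.5   5.9] [11.4 89.3]
[412   3  14  12 159] [418.6   8.6] [418.6   8.6] [12.4 14.9]
[381   5  15  12 160] [388.5  10.6] [388.5  10.6] [12.3 15. ]
[397   4  14  12 160] [403.6   9.6] [403.6   9.6] [12.4 14.8]
[351   7  15  12 164] [358.   12.6] [358.   12.6] [12.4 15.3]
[366   6  15  12 164] [373.2  11.5] [373.3  11.5] [12.5 15.2]
[321   9  14  12 163] [327.5  14.5] [327.5  14.5] [12.5 15. ]
[336   8  15  12 163] [342.8  13.5] [342.8  13.5] [12.4 15.2]
[290  11  15  12 165] [297.1  16.5] [297.1  16.5] [12.5 15.4]
[306  10  14  12 163] [312.4  15.6] [312.4  15.6] [12.7 15. ]
[ 398   11  106   19 1142] [450.5  19.8] [455.1  19.5] [ 11.6 137.2]
[260  13  14  12 164] [266.5  18.6] [266.5  18.6] [12.6 15.2]
[275  12  14  12 160] [281.6  17.6] [281.6  17.6] [12.4 15. ]
[368  18  30  14 331] [382.3  24.4] [382.3  24.3] [11.8 36.7]
[337  21  15  13 164] [344.2  26.9] [344.2  27. ] [12.7 15.3]
[353  20  14  13 162] [359.5  25.9] 
[... 1380 characters left out ...]
ain [ 588.8 -195.4]Traceback (most recent call last):
  File "<stdin>", line 11, in <module>
  File "h.py", line 13, in down
    return R.from_matrix(np.array([[np.sin(th),np.cos(th),0],[-np.cos(th),np.sin(th),0],[0,0,-1]]).T.T @ np.eye(3)).as_quat()
           ~~~~~~~~~~~~~^^^^^^^^^^^^^^^^^^^^^^^^^^^^^^^^^^^^^^^^^^^^^^^^^^^^^^^^^^^^^^^^^^^^^^^^^^^^^^^^^^^^^^^^^^^
  File "scipy/spatial/transform/_rotation.pyx", line 1143, in scipy.spatial.transform._rotation.Rotation.from_matrix
ValueError: Non-positive determinant (left-handed or null coordinate frame) in rotation matrix 0: [[ 0.29552021  0.95533649  0.        ]
 [-0.95533649  0.29552021  0.        ]
 [ 0.          0.         -1.        ]].
```

```bash
python3 - <<'E'
s=open('h.py').read();k=s.index("def down")
open('h.py','w').write(s[:k]+'''def down(th): # tool down, fingers close along world direction th
    c,s=np.cos(th),np.sin(th)
    return R.from_matrix(np.array([[-s,c,0],[c,s,0],[0,0,-1]])).as_quat()
def go(x,y,z,th): r.move_ptp([float(x),float(y),float(z)],down(th))
def lin(x,y,z,v=150,f=None): return r.movel([float(x),float(y),float(z)],max_speed=v,f_stop=f)
def shot(name):
    i=r.camera_info("wrist");im=r.camera("wrist");cv2.imwrite(f"pics/{name}.png",im[:,:,::-1]);return i,im
''')
E
sed -i 's/\[\[-s,c,0\],\[c,s,0\],\[0,0,-1\]\]/[[-s,c,0],[c,s,0],[0,0,-1]]/' h.py
python3 - <<'E'
from h import *
print(R.from_quat(down(.3)).as_matrix().round(2), R.from_quat(r.state()["tool_rot"]).as_matrix().round(2))
for nm,p in dict(jar=(441,280,200),cover=(425.6,130,200),cup=(447,-4,200),bottle=(442,-290,250),a=(650,155,200),b=(626,35,200),c=(600,-87,200)).items():
  for th in(-.2,-.2+np.pi,np.pi/2,-np.pi/2,0.5):
    q=r.solve_ik(list(p),down(th));print(nm,round(th,2),None if q is None else np.round(q,2))
im=cv2.imread("pics/top0.png")
cv2.imwrite("pics/crop1.png",cv2.resize(im[225:385,90:550],None,fx=1.73,fy=1.73,interpolation=2))
E
```

```text
[[-0.3   0.96  0.  ]
 [ 0.96  0.3   0.  ]
 [ 0.    0.   -1.  ]] [[-0.94  0.35 -0.  ]
 [ 0.35  0.94 -0.  ]
 [-0.   -0.   -1.  ]]
jar -0.2 [-0.9   0.06  0.3   1.81 -0.02  1.28 -0.8 ]
jar 2.94 [-0.67  0.06  0.05  1.8  -0.    1.28  2.33]
jar 1.57 [-0.73  0.06  0.12  1.8  -0.01  1.28  0.96]
jar -1.57 [-0.98  0.06  0.38  1.81 -0.02  1.28 -2.17]
jar 0.5 [-0.83  0.06  0.22  1.81 -0.01  1.28 -0.1 ]
cover -0.2 [-0.77 -0.13  0.38  1.97  0.05  1.29 -0.6 ]
cover 2.94 [-0.68 -0.12  0.3   1.97  0.04  1.28  2.55]
cover 1.57 [-0.69 -0.12  0.31  1.97  0.04  1.28  1.18]
cover -1.57 [-0.78 -0.13  0.4   1.97  0.05  1.29 -1.97]
cover 0.5 [-0.74 -0.12  0.36  1.97  0.05  1.29  0.1 ]
cup -0.2 [-0.3  -0.11  0.23  1.97  0.03  1.28 -0.27]
cup 2.94 None
cup 1.57 [-0.52 -0.13  0.44  1.97  0.06  1.29  1.47]
cup -1.57 [-0.65 -0.14  0.56  1.98  0.08  1.29 -1.69]
cup 0.5 [-0.39 -0.12  0.31  1.97  0.04  1.28  0.42]
bottle -0.2 [ 0.22  0.04  0.32  1.72 -0.01  1.38  0.34]
bottle 2.94 None
bottle 1.57 [ 0.24  0.04  0.3   1.72 -0.01  1.38  2.11]
bottle -1.57 [ 0.22  0.04  0.32  1.72 -0.01  1.38 -1.03]
bottle 0.5 [ 0.23  0.04  0.31  1.72 -0.01  1.38  1.04]
a -0.2 [-0.65  0.4   0.5   1.45 -0.19  1.35 -0.34]
a 2.94 [ 0.5   0.65 -1.18  1.4   0.6   1.48  2.28]
a 1.57 [-0.52  0.38  0.32  1.44 -0.12  1.34  1.38]
a -1.57 [-0.68  0.4   0.55  1.45 -0.21  1.35 -1.7 ]
a 0.5 [-0.58  0.38  0.4   1.45 -0.15  1.34  0.33]
b -0.2 [-0.55  0.31  0.57  1.56 -0.17  1.32 -0.17]
b 2.94 [ 0.75  0.54 -1.18  1.51  0.5   1.42  2.49]
b 1.57 [-0.49  0.3   0.48  1.56 -0.14  1.32  1.58]
b -1.57 [-0.6   0.32  0.63  1.56 -0.19  1.32 -1.52]
b 0.5 [-0.53  0.31  0.53  1.56 -0.16  1.32  0.52]
c -0.2 [-0.52  0.29  0.75  1.62 -0.2   1.31  0.06]
c 2.94 [ 1.05  0.57 -1.32  1.57  0.56  1.44  2.64]
c 1.57 [-0.51  0.29  0.74  1.62 -0.2   1.31  1.83]
c -1.57 [-0.53  0.29  0.77  1.62 -0.21  1.31 -1.3 ]
c 0.5 [-0.52  0.29  0.75  1.62 -0.2   1.31  0.76]
```

View pics/crop1.png

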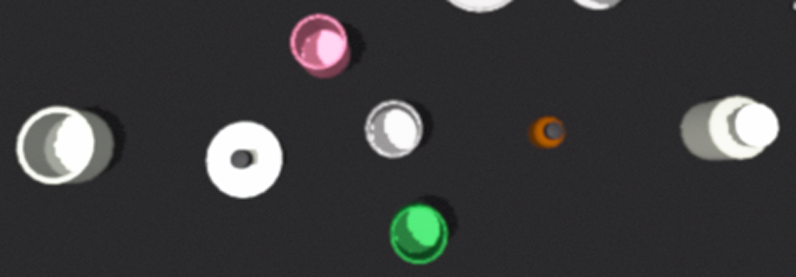

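The crop confirms the grey steel cup at crop (394,128), with pink at (320,45) and green at (419,233) as decoys. The jar rim is at (56,145) and the bottle cap at (756,125). Next I'll go above the dishes and the jar for close looks.

Run:
```python
from h import *
i=r.camera_info("top")
jar=px2w(i,122.4,308.8,52);print("jar",jar,"bottle",px2w(i,527,297.3,100),"cover",px2w(i,231,317,11))
go(600,160,260,-.2)
go(*jar,220,-.2); i,im=shot("w_jar")
print(w2px(i,np.array([*jar,52])),r.state()["eef_pos"],r.state()["clock"])
print(np.linalg.inv(i["world_to_cam"])[:3,3])
```

```text
jar [440.16778811 280.67163031] bottle [ 441.79203753 -291.37415572] cover [425.55047569 130.0360221 ]
[319.02998845 220.29982756] [442.09327506 279.52628654 220.65990578] 3.075
[456.30793921 349.02361268 382.49518939]
```

View pics/w_jar.png

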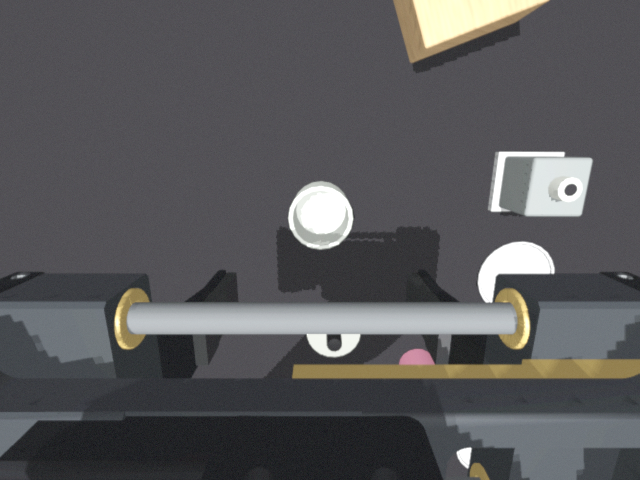

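The jar rim is centred at about (321,217), within 3 px of the prediction. I'll take one close measurement of the dishes, then pick up the jar.

Run:
```python
from h import *
i=r.camera_info("wrist")
jar=px2w(i,321,217,52);print(jar)
go(600,20,260,-.2);go(585,-125,240,-.2); r.sleep(.3)
i,im=shot("w_dish")
g=im.min(2)
n,l,st,c=cv2.connectedComponentsWithStats((g>140).astype(np.uint8))
for k in range(1,n):
    if 800<st[k,4]<12000 and st[k,2]<110 and st[k,3]<110:
        cn,_=cv2.findContours((l==k).astype(np.uint8),0,1)
        e=cv2.fitEllipse(max(cn,key=len));print(st[k],np.round(e[0],1),np.round(e[1],1),px2w(i,*e[0],6).round(1),px2w(i,*e[0],70).round(1))
for p in [(650,155),(626,35.5),(600,-87)]:print(w2px(i,np.array([*p,6])))
print(r.state()["clock"])
```

```text
[443.31963036 283.04781943]
[  84    0   66   33 1599] [118.6  13.5] [33.2 69.3] [421.8 115.9] [450.7  88.4]
[ 289    6   85   94 6300] [330.9  52.7] [84.1 93.4] [628.3  37.7] [623.8  22.9]
[ 291  135   78   80 4866] [329.4 174.3] [77.1 78.5] [602.9 -85.7] [602.4 -80.6]
[ 208  335   46   44 1339] [232.3 360. ] [35.  54.3] [ 429.3 -300.4] [ 456.9 -260.6]
[330.05361124 -84.89987149]
[329.14870453  55.47072877]
[327.18070418 175.91171719]
5.2417
```

View pics/w_dish.png

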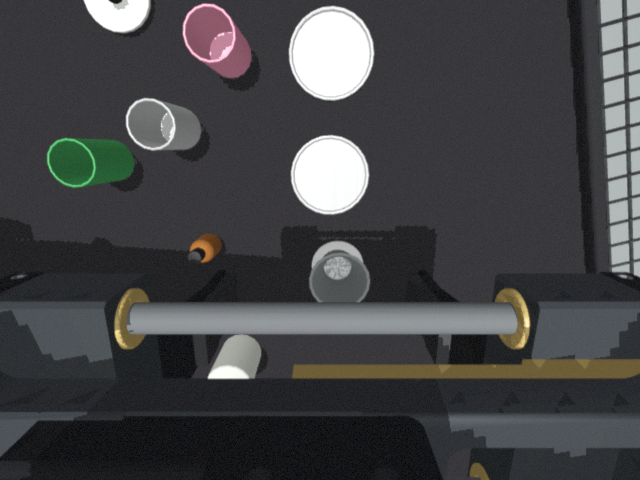

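Dishes b (331,53) and c (329,174) are clear, and the wrist measurement agrees with the top camera to within 2 mm. I'll check dish a on the way, then pick up the jar.

Run:
```python
from h import *
go(640,85,240,-.2); r.sleep(.3)
i,im=shot("w_a")
g=im.min(2)
n,l,st,c=cv2.connectedComponentsWithStats((g>140).astype(np.uint8))
for k in range(1,n):
    if 2500<st[k,4]<12000 and st[k,2]<110 and st[k,3]<110:
        cn,_=cv2.findContours((l==k).astype(np.uint8),0,1)
        e=cv2.fitEllipse(max(cn,key=len));print(st[k],np.round(e[0],1),np.round(e[1],1),px2w(i,*e[0],6).round(1))
jx,jy=442.5,282.5
go(jx,jy,150,-.2)
print("hit",lin(jx,jy,14,120,15),r.state()["eef_pos"])
r.set_gripper(30)
s=r.state();print(s["opening"],s["gripper_force"],s["clock"])
lin(jx,jy,160)
s=r.state();print(s["opening"],s["gripper_force"],s["clock"])
```

```text
[ 277    0   71   66 3498] [312.2  32.5] [73.6 82.3] [668.5 266.7]
[ 279  101   80   84 5228] [318.5 142.4] [79.1 82.4] [652.7 157.8]
[ 283  212   73   70 3936] [319.1 246.5] [69.5 71.6] [628.6  38.4]
hit False [443.11736562 282.89979586  14.74355377]
62.03055675882338 29.97948745938629 9.4417
62.16513734846607 29.97994213921629 10.5667
```

Run:
```python
from h import *
x,y=652,157.3
go(x,y,120,-.2)
lin(x,y,35,120)
print("hit",lin(x,y,16.5,25,6),r.state()["eef_pos"])
r.set_gripper(86); s=r.state();print(s["opening"],s["eef_pos"])
lin(x,y,140)
go(640,85,240,-.2);r.sleep(.2);i,im=shot("w_jar2")
cx,cy=425.5,131
print(w2px(i,np.array([x,y,55])),w2px(i,np.array([x,y,6])))
go(cx-10,cy-65,230,-.2); r.sleep(.2); i,im2=shot("w_cover")
print(w2px(i,np.array([cx,cy,11])),w2px(i,np.array([cx,cy,37])))
cv2.imwrite("pics/both.png",np.hstack([im[60:270,200:440],im2[60:270,200:440]])[:,:,::-1].repeat(1.5.__int__(),0) if 0 else cv2.resize(np.hstack([im[40:270,200:440],im2[40:270,200:440]])[:,:,::-1],None,fx=1.6,fy=1.6))
print(r.state()["clock"])
```

```text
hit True [651.67226538 157.32608438  17.21679959]
85.62255611001015 [650.5588846  157.15128958  16.12115349]
[320.07042344 145.53512329] [320.41817876 145.65910866]
[317.25428416 151.62822271] [316.90296997 151.99039488]
16.75
```

View pics/both.png

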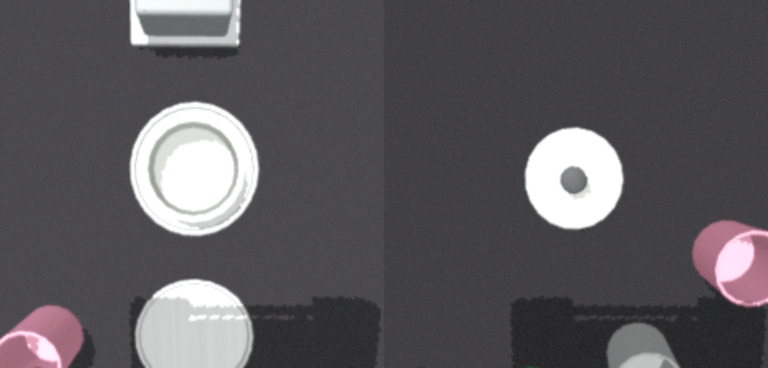

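The jar sits centred in dish a, with its mouth at crop (194,168) and the dish at (194,169). The cover's knob is at crop (573,180), or px (318.3,152). I'll pick up the cover and seat it.

Run:
```python
from h import *
i=r.camera_info("wrist");p=(px2w(i,318.1,152.5,37)+px2w(i,318.7,151.3,11))/2;print(p)
x,y=p
r.set_gripper(50)
go(x,y,100,-.2)
print("hit",lin(x,y,14,100,8),r.state()["eef_pos"])
r.set_gripper(5);s=r.state();z0=s["eef_pos"][2];print(s["opening"],s["gripper_force"],z0,s["eef_pos"])
lin(x,y,140)
x,y=652.6,157.3
go(x,y,160,-.2)
lin(x,y,z0+49+15,120)
print("hit",lin(x,y,z0+47,20,4),r.state()["eef_pos"])
s=r.state();print(s["opening"],s["clock"])
r.set_gripper(50); s=r.state();print(s["opening"],s["eef_pos"])
lin(x,y,180)
go(640,85,240,-.2);r.sleep(.2);i,im=shot("w_j3")
print(w2px(i,np.array([x,y,60])))
bx,by=441.8,-291.4
go(580,-100,240,-.2);r.set_gripper(86)
go(bx-10,by-55,270,-.2); r.sleep(.2); i,im2=shot("w_bot")
print(w2px(i,np.array([bx,by,100])),w2px(i,np.array([bx,by,68])))
cv2.imwrite("pics/both2.png",cv2.resize(np.hstack([im[40:270,200:440],im2[40:270,200:440]])[:,:,::-1],None,fx=1.6,fy=1.6))
print(r.state()["clock"])
```

```text
[426.61830641 130.67858438]
hit False [427.28571618 130.85448226  14.64966419]
16.848617713585266 29.99996803700924 14.083443173694972 [426.67801303 130.71465688  14.08344317]
hit True [652.32481217 157.28828253  63.1304514 ]
17.33645431226146 23.375
49.84095082979305 [651.61094425 157.06599429  62.27585297]
[320.53208175 145.52125779]
[318.97348614 164.75098941] [319.23896924 163.20745813]
28.925
```

View pics/both2.png

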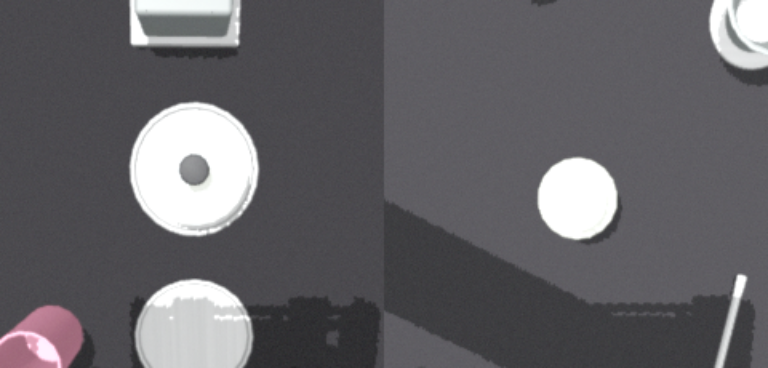

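The cover sits centred and level, with the knob at crop (194,170) on the jar at (194,169). The bottle is at crop (577,198), or px (320.6,163.8). Bottle next.

Run:
```python
from h import *
i=r.camera_info("wrist");x,y=px2w(i,320.6,163.8,75);print(x,y)
go(x,y,140,-.2)
print("hit",lin(x,y,37,100,10),r.state()["eef_pos"])
r.set_gripper(20);s=r.state();z0=s["eef_pos"][2];print(s["opening"],s["gripper_force"],z0)
lin(x,y,200)
x,y=602.3,-85.8
go(x,y,200,-.2)
lin(x,y,z0+20,120)
print("hit",lin(x,y,z0+1.5,25,5),r.state()["eef_pos"])
s=r.state();print(s["opening"],s["clock"])
r.set_gripper(86); s=r.state();print(s["opening"],s["eef_pos"])
lin(x,y,180)
go(590,-145,270,-.2);r.sleep(.2);i,im=shot("w_b3")
print(w2px(i,np.array([x,y,85])))
cx,cy=447.4,-3.5
go(cx-10,cy-55,240,-.2); r.sleep(.2); i,im2=shot("w_cup")
print(w2px(i,np.array([cx,cy,70])),w2px(i,np.array([cx,cy,0])))
cv2.imwrite("pics/both3.png",cv2.resize(np.hstack([im[40:270,200:440],im2[40:270,200:440]])[:,:,::-1],None,fx=1.6,fy=1.6))
print(r.state()["clock"])
```

```text
442.96329472092316 -292.2927404013243
hit False [ 443.51306285 -292.64216032   37.64453449]
51.20671834063648 29.99878261151025 37.02930255559933
hit True [601.94563557 -85.73334575  40.04808291]
51.21106285249332 35.6667
86.11544379447498 [600.97621266 -85.53268053  39.09521932]
[322.6722789  159.18790811]
[318.02451107 162.10382303] [318.64584127 159.42948571]
39.3833
```

View pics/both3.png

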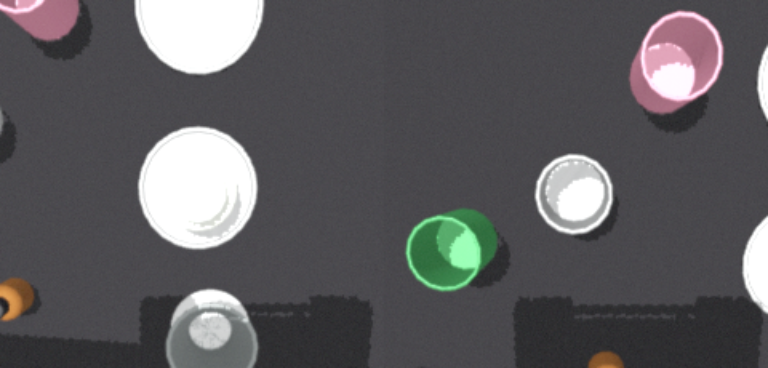

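The bottle stands in dish c at crop (198,187). The steel cup's rim is centred at crop (574,194), or px (318.8,161.3). I'll grip it across the line to the pink and green decoys.

Run:
```python
from h import *
i=r.camera_info("wrist");x,y=px2w(i,318.8,161.3,70);print(x,y)
go(x,y,150,-1.1)
print("hit",lin(x,y,35,100,10),r.state()["eef_pos"])
r.set_gripper(20);s=r.state();z0=s["eef_pos"][2];print(s["opening"],s["gripper_force"],z0)
lin(x,y,200)
x,y=627.5,37.3
go(x,y,200,-.2)
lin(x,y,z0+20,120)
print("hit",lin(x,y,z0+1.5,25,5),r.state()["eef_pos"])
s=r.state();print(s["opening"],s["clock"])
r.set_gripper(80); s=r.state();print(s["opening"],s["eef_pos"])
lin(x,y,200)
go(600,-125,270,-.2);r.sleep(.3);i,im=shot("w_end")
for p in [(x,y,73),(602.3,-85.8,103)]:print(w2px(i,np.array(p)))
sc=r.camera("scene")
cv2.imwrite("pics/end.png",cv2.resize(np.hstack([im[0:230,200:440],sc[120:350,210:510]])[:,:,::-1],None,fx=1.45,fy=1.45))
print(r.state()["clock"])
```

```text
447.9820485250646 -2.8017222272860636
hit False [448.58174007  -2.72906769  35.58078066]
45.06861929318965 29.99870586766292 34.99081898412414
hit True [627.10542939  37.3074086   38.04172692]
44.853455148367516 46.5667
79.5612706523296 [626.08080338  37.27239744  37.0828814 ]
[316.13154304  46.1268432 ]
[315.48640329 183.1262968 ]
49.825
```

View pics/end.png

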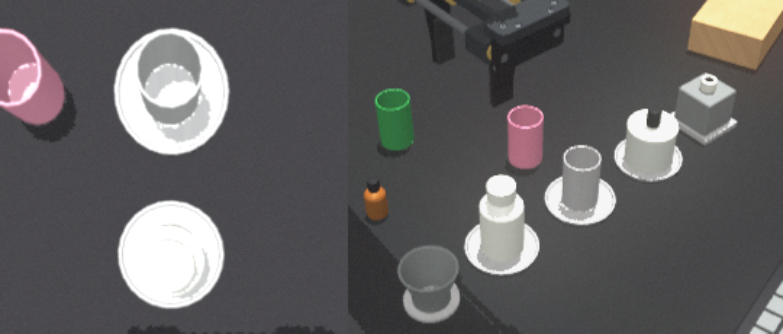

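The jar with its cover, the cup and the bottle all stand upright and centred in their dishes, at scene crop (650,157), (580,199) and (502,245). The vial is untouched, and the gripper is clear.

```bash
python3 -c "
from h import *
r.sleep(.3);print(r.close_job())"
```

```text
the job is handed in; nothing more can be done
None
```

I handed the job in at about 50 s: the covered jar is in the dish by the rinse station, the bottle by the drain cup and the steel cup in the middle. In the last pictures all were upright, centred and released, with the vial untouched; the hand-in call returned no verdict.

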